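# Stand and ink-mark moulded test plaques

## Robot

A 6-joint arm with a two-finger parallel gripper is mounted at the origin on the work surface. World frame = base frame: x ahead of the robot, y to its left, z up, the work surface at z = 0. Lengths are in m, angles in rad, forces in N, time in s.
With the tool pointing down it reaches from about 0.275 to 0.85 m from the base axis. Payload 5.2 kg.
Tool frame: the origin (TCP) lies midway between the tips of the shut fingers; the grasp point (between the pads) lies 19 mm behind it; z points along the fingers, y is the line along which they close (so a half turn about z gives the same grasp; the last joint's range is limited). The gripper opens to 85 mm and grips with 20 to 120 N. Pads are 22 mm wide; open, the fingers measure 114 mm over their backs; the gripper's body (76 mm by 85 mm) begins 54 mm behind the grasp point. The pads swing forward as they close: fully open they stand 13 mm farther back than shut.
Start: joints at [-1.55, 0.259, 1.535, -0, 1.348, -0.203], TCP at [0.122, -0.536, 0.231] pointing down, gripper open.
Joint ranges: [-3.14, 3.14], [-0.91, 2.08], [0.19, 2.58], [-1.22, 4.36], [0.22, 2.71], [-3.12, 3.12]. Speed limits (rad/s): [2.57, 2.57, 3.14, 3.14, 3.14, 3.14].

## Interface

Orientations are given as a unit quaternion [w, x, y, z].
In Python, from station import bot gives the robot as it stands. Calls block until the motion is done:
- bot.move_to(position, orientation): joint-space move of the TCP to a pose.
- bot.movel(position, velocity=0.15, orientation=None, stop_force=None): straight line of the TCP; orientation=None keeps the orientation; velocity is the mean speed in m/s. With stop_force (N) it stops when the force on the tool has changed by that much, and returns True; else False.
- bot.goto_joints(angles): joint-space move.
- bot.ungrasp() and bot.gripper_close(force=None): open the fingers fully, or close them until they stop; force is the grip in N (None keeps the last).
- bot.pause(seconds).
- bot.solve_ik(position, orientation): joint angles nearest the present ones, or None.
- bot.camera(name): name is "scene" or "top"; returns the picture (384x512x3 uint8, blue, green, red); there is no depth.
- bot.camera_params(name): a dict with "K" (3x3 intrinsics, pixels), "xyz" and "rotation" of the camera in the world. Camera axes: x right, y down, z forward; pixel columns grow to the right and rows downward; lengths in m; the calibration is good to about 2 mm. A picture is of the moment at which its call begins. camera_params takes no time and is no camera call.
A pose or a line that the arm cannot do raises bot.IKError and nothing moves.
- bot.hand_in(): hands the job in; it is judged then, once.
Readings, each from a call of its own:
- bot.get_clock(): time.
- bot.get_joint_positions(): joint angles.
- bot.get_qd(): joint speeds.
- bot.get_effort(): joint torques, N m.
- bot.get_eef_pos(): TCP position.
- bot.get_orientation(): TCP orientation.
- bot.get_wrist_force(): force on the tool from outside, world axes, zero at the start.
- bot.get_moment(): the same for the moment, N m.
- bot.get_grip_width(): finger opening in m.
- bot.get_grasp_force(): force on a finger pad.
Only numpy, scipy, OpenCV 4.12 (cv2) and the standard library are available. Lean on these libraries where they do the work, as an engineer would, in place of code of your own. Each camera call takes 0.05 s, during which the arm holds its last target. There are 200 camera calls.

## Task

Stand every white test plaque upright on one of its short edges in the steel tray, free-standing and let go. Then take the marking dauber from its stand, dip its felt tip well down into the open ink pot, and press the tip lightly for a moment on the top edge of each standing plaque, from the tallest to the shortest. Hang the dauber back upright in its stand, leaving all plaques standing in the tray and the jar, calculator and spray bottle where they are.

Things in the scene. Friction and masses are not known exactly. Their poses are not given: they have to be found in the camera images.
- plaque_82: moulded test plaque, 82 mm long: white plastic slab, 82 x 42 x 20 mm (along its own x, y, z), about 69 g; origin at its centre. Starts lying flat on the open desk left of the tray (x 0.40 to 0.59, y 0.16 to 0.32 m, otherwise empty), length roughly along world y. Standing on a short (42 x 20 mm) edge its x axis is vertical, either end up. May be absent.
- plaque_71: moulded test plaque, 71 mm long: white plastic slab, 71 x 42 x 20 mm (along its own x, y, z), about 60 g; origin at its centre. Starts lying flat on the open desk left of the tray (x 0.40 to 0.59, y 0.16 to 0.32 m, otherwise empty), length roughly along world y. Standing on a short (42 x 20 mm) edge its x axis is vertical, either end up. May be absent.
- plaque_60: moulded test plaque, 60 mm long: white plastic slab, 60 x 42 x 20 mm (along its own x, y, z), about 50 g; origin at its centre. Starts lying flat on the open desk left of the tray (x 0.40 to 0.59, y 0.16 to 0.32 m, otherwise empty), length roughly along world y. Standing on a short (42 x 20 mm) edge its x axis is vertical, either end up. May be absent.
- plaque_49: moulded test plaque, 49 mm long: white plastic slab, 49 x 42 x 20 mm (along its own x, y, z), about 41 g; origin at its centre. Starts lying flat on the open desk left of the tray (x 0.40 to 0.59, y 0.16 to 0.32 m, otherwise empty), length roughly along world y. Standing on a short (42 x 20 mm) edge its x axis is vertical, either end up. May be absent.
- tray: fixed shallow stainless tray, 170 (x) x 330 (y) mm outside, walls 5 mm thick and 10 mm high, floor top 4 mm above the desk; origin under its centre at desk height, z up
- tray_floor (a point): centre of the tray's floor surface (4 mm above the desk)
- dauber: marking dauber hanging upright: black square handle 14 x 14 mm from 4 to 68 mm above its origin; metal collar 30 mm across and 5 mm thick whose underside centre is the origin; below it a 10 mm stem and an 11 mm felt tip ending 90 mm below the origin; z up along the handle, handle faces along its x and y. 60 g. The felt tip is sprung along the stem: yields up to 8 mm at 0.3 N per mm
- dauber_tip (a point): centre of the felt tip's end, 90 mm below the dauber's origin
- stand: fixed dark steel dauber stand, 115 mm high: a fork plate 6 mm thick on a column, with an 18 mm wide slot open towards its own -x; the column is on +x side, 35 mm from the slot seat. The tines reach 20 mm in front of the seat (-x) and the fork is 46 mm wide. Origin on the desk under the seat
- stand_seat (a point): the dauber's place: point in the slot level with the fork's top (115 mm above the desk), where the dauber's origin is when hanging, collar resting on the fork. Closed slot end is 15 mm behind it (+x)
- pot: small loose amber glass ink pot (a round cup tapering a little towards its foot) with open top, 60 mm across the rim, 42 mm high, wall 4 mm; origin under its centre. 300 g
- pot_in (a point): centre of the pot's inner floor, z up
- jar: bystander: closed sample jar, 60 mm across, 75 mm high, origin under its centre
- calculator: bystander: desk calculator lying flat, 120 x 70 x 12 mm, origin under its centre
- sprayer: bystander: blue spray bottle, 68 mm across, 190 mm high, origin under its centre

How it is judged:
By the outcome, as a careful person would: the job done as asked, in the order asked, and still so for the second after the job is handed in, with the robot touching nothing.
Of plaque_82, plaque_71, plaque_60, plaque_49 only 3 to 4 are there at a start; the rules pass over those that are not, and their reading is None.
At some moment in a run one of plaque_82, plaque_71, plaque_60, plaque_49, pot may be knocked a few centimetres aside while the robot is not near it.
It also fails if it takes over 210 s, if anything falls off the work surface, if the arm or the gripper's body presses on something with over 40 N, if the wrist force passes 120 N, or if a joint passes its speed limit or range.

## Working session

There is one attempt and no reset: what is moved stays moved. The work goes in short steps, each a Python script; the robot and the scene stay as the last script left them, time stands still between calls to the robot, and variables do not carry over. Pictures are saved under pics/ and viewed, at most 14 in all, crops included, and the job is handed in when it is done.

```bash
ls; mkdir -p pics
python3 - <<'E'
from station import bot
import cv2
for n in("scene","top"):
    cv2.imwrite(f"pics/{n}0.png",bot.camera(n)); p=bot.camera_params(n); print(n,p)
print(bot.get_clock(),bot.get_orientation(),bot.get_grip_width())
E
```

```text
pics
scene {'K': array([[435.62405681,   0.        , 248.22269002],
       [  0.        , 435.62405681, 182.69820806],
       [  0.        ,   0.        ,   1.        ]]), 'xyz': array([ 1.09600201, -0.67270363,  0.85832833]), 'rotation': array([-0.40152271,  0.86672626,  0.27119258, -0.11840477])}
top {'K': array([[390.4425286 ,   0.        , 256.63760135],
       [  0.        , 390.4425286 , 193.89293743],
       [  0.        ,   0.        ,   1.        ]]), 'xyz': array([0.51676038, 0.05251828, 1.17476222]), 'rotation': array([-0.02125841,  0.71017709, -0.70274104,  0.03676425])}
0.1 [-8.05531190e-04  9.93746400e-01  1.11657676e-01  7.88285992e-05] 0.08526116928111505
```

View pics/scene0.png

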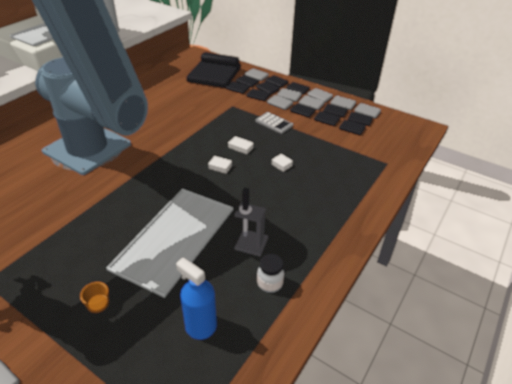

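View pics/top0.png

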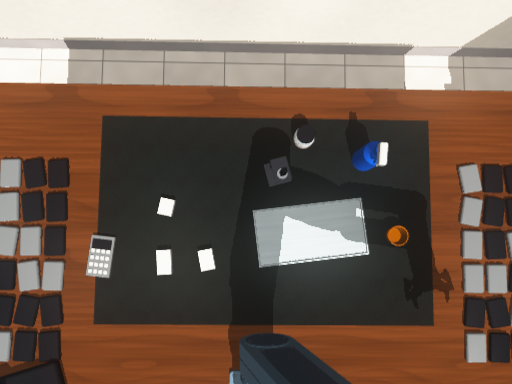

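The top view shows three plaques at about (166,206), (164,262) and (206,260), the tray around (311,232), the pot at (398,236) and the stand at (280,172). The scene view shows the same things at (282,162), (240,145), (220,164), the tray at (172,240), the pot at (95,296) and the stand at (250,225).

```bash
cat > h.py <<'E'
from station import bot
import numpy as np, cv2
from scipy.spatial.transform import Rotation as Rn
def quat(R): return Rn.from_matrix(R).as_quat()[[3,0,1,2]]
class Cam:
    def __init__(s,n):
        p=bot.camera_params(n); s.n=n; s.K=p["K"]; s.c=np.array(p["xyz"]); q=np.array(p["rotation"])
        s.R=Rn.from_quat(q[[1,2,3,0]]).as_matrix()
    def ray(s,uv):
        d=s.R@np.linalg.solve(s.K,[uv[0],uv[1],1.]); return d/np.linalg.norm(d)
    def onz(s,uv,z):
        d=s.ray(uv); return s.c+d*(z-s.c[2])/d[2]
    def pix(s,P):
        q=s.K@(s.R.T@(np.array(P)-s.c)); return q[:2]/q[2]
T,S=Cam("top"),Cam("scene")
def tri(a,b):   # top pixel, scene pixel -> midpoint, gap
    d,e=T.ray(a),S.ray(b); A=np.stack([d,-e],1)
    t=np.linalg.lstsq(A,S.c-T.c,rcond=None)[0]
    p,q=T.c+t[0]*d,S.c+t[1]*e; return (p+q)/2,np.linalg.norm(p-q)
def blobs(mask,amin=40):
    n,l,st,ce=cv2.connectedComponentsWithStats(mask.astype(np.uint8))
    return [(l==i,st[i],ce[i]) for i in range(1,n) if st[i,4]>=amin]
def rects(img,cam,z,thr,box):   # bright saturated-free blobs inside a world box at height z
    up=cv2.resize(img,None,fx=4,fy=4,interpolation=cv2.INTER_CUBIC)
    m=(up.min(2)>thr)
    out=[]
    for b,st,ce in blobs(m,300):
        c=(ce-1.5)/4; w=cam.onz(c,z)
        if not(box[0]<w[0]<box[1] and box[2]<w[1]<box[3]): continue
        k=max(cv2.findContours(b.astype(np.uint8),cv2.RETR_EXTERNAL,cv2.CHAIN_APPROX_NONE)[0],key=cv2.contourArea)
        P=np.float32([cam.onz((p[0]-1.5)/4,z)[:2]*1000 for p in k])
        (x,y),(a,d),ang=cv2.minAreaRect(P)
        if a<d: a,d,ang=d,a,ang+90
        out.append(dict(c=c,xy=np.array([x,y])/1000,L=a,W=d,ang=(ang+90)%180-90))
    return out
def plaques(img,thr=150,box=(.3,.65,.13,.36)): return rects(img,T,.02,thr,box)
E
python3 - <<'E'
from h import *
np.set_printoptions(precision=4,suppress=True)
t,s=cv2.imread("pics/top0.png"),cv2.imread("pics/scene0.png")
P=plaques(t); Q=rects(s,S,.02,190,(.3,.65,.1,.4))
for p in P: print("top",p)
for q in Q: print("scene",q)
for p in P:
    q=min(Q,key=lambda q:np.linalg.norm(q['xy']-p['xy'])); print("tri",tri(p['c'],q['c']))
# pot (orange) & tray
def hsv(i): return cv2.cvtColor(i,cv2.COLOR_BGR2HSV)
for n,i,c in(("top",t,T),("scene",s,S)):
    h=hsv(i); m=(h[...,0]<18)&(h[...,0]>8)&(h[...,1]>170)&(h[...,2]>100)
    for b,st,ce in blobs(m,60):
        w=c.onz(ce,.042)
        if -.4<w[1]<-.05 and .25<w[0]<.7: print(n,"pot",st,ce,w)
a=cv2.resize(t[140:280,235:425],None,fx=4,fy=4,interpolation=cv2.INTER_CUBIC)
cv2.imwrite("pics/t1.png",a)
b=cv2.resize(s[175:305,75:275],None,fx=4,fy=4,interpolation=cv2.INTER_CUBIC); cv2.imwrite("pics/s1.png",b)
E
```

```text
top {'c': array([165.5552, 206.4634]), 'xy': array([0.5717, 0.2953]), 'L': 50.90705871582031, 'W': 44.04095458984375, 'ang': -12.2838134765625}
top {'c': array([205.9573, 259.4892]), 'xy': array([0.4184, 0.174 ]), 'L': 61.819847106933594, 'W': 43.32315444946289, 'ang': 11.589415550231934}
top {'c': array([163.4069, 261.7911]), 'xy': array([0.4105, 0.2973]), 'L': 72.24549865722656, 'W': 43.79648208618164, 'ang': 3.1320769786834717}
scene {'c': array([240.3249, 142.7334]), 'xy': array([0.4128, 0.2966]), 'L': 67.24967956542969, 'W': 41.092071533203125, 'ang': 4.709289073944092}
scene {'c': array([281.6265, 160.1892]), 'xy': array([0.5739, 0.2942]), 'L': 46.320499420166016, 'W': 41.45549392700195, 'ang': -11.755638122558594}
scene {'c': array([219.6077, 162.1534]), 'xy': array([0.4205, 0.173 ]), 'L': 57.718204498291016, 'W': 40.90715789794922, 'ang': 13.130827903747559}
tri (array([0.5723, 0.2965, 0.0174]), np.float64(0.0011875606918296214))
tri (array([0.4185, 0.1745, 0.0178]), np.float64(0.001505488307182155))
tri (array([0.4109, 0.2981, 0.0178]), np.float64(0.0014678365951913456))
top pot [387 225  22  21 268] [396.5    234.4925] [ 0.4962 -0.3801  0.042 ]
scene pot [ 80 282  29  30 587] [ 95.9046 295.8518] [ 0.5072 -0.3885  0.042 ]
```

View pics/t1.png

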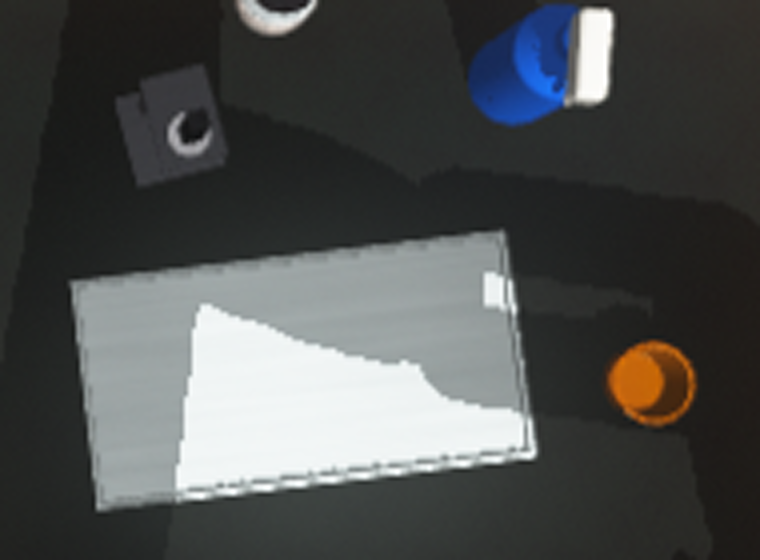

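View pics/s1.png

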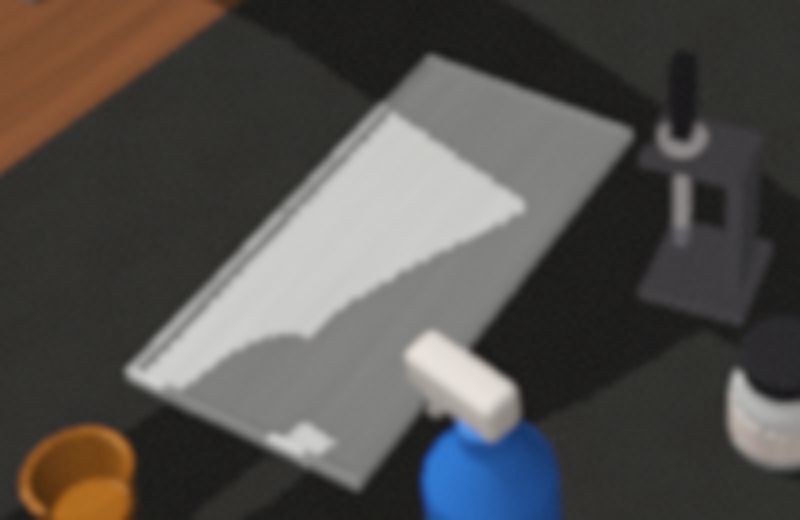

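The crops show the fork opening towards the image bottom (-x) with the column behind it (+x). The collar is at about top (282,173) and scene (246,209). The tray corners in the top view are about (252,210), (361,198), (369,254) and (259,267), and the pot rim centre is about top (398,236). Next I refine these and check reach.

```bash
cat >> h.py <<'E'
def ell(mask,win):   # ellipse through the hull of a mask inside window (u0,v0,u1,v1), 4x upsampled
    u0,v0,u1,v1=win; m=mask[v0*4:v1*4,u0*4:u1*4].astype(np.uint8)
    b=max(blobs(m,50),key=lambda b:b[1][4])[0].astype(np.uint8)
    k=cv2.convexHull(cv2.findContours(b,cv2.RETR_EXTERNAL,cv2.CHAIN_APPROX_NONE)[0][0])
    e=cv2.fitEllipse(k); return (np.array(e[0])-1.5)/4+[u0,v0],np.array(e[1])/4
def up4(i): return cv2.resize(i,None,fx=4,fy=4,interpolation=cv2.INTER_CUBIC)
def orange(i):
    h=cv2.cvtColor(up4(i),cv2.COLOR_BGR2HSV); return (h[...,0]>5)&(h[...,0]<22)&(h[...,1]>150)&(h[...,2]>45)
def pot_top(img):   # rim centre on plane z=.042 from the top view, wherever the pot is
    n=np.array([0,0]); best=None
    for b,st,ce in blobs(orange(img),800):
        w=T.onz(ce/4,.042)
        if .25<w[0]<.68 and -.5<w[1]<-.05: best=st
    x,y,w,h=[int(v) for v in best[:4]//4]
    c,ax=ell(orange(img),(x-3,y-3,x+w+4,y+h+4)); return c,ax,T.onz(c,.042)
C45=np.sqrt(.5)
def tilt(theta,s,sgn=1):   # s=-1 pick (points back), s=+1 place (points out), s=0 down
    u=np.array([np.cos(theta),np.sin(theta),0]); y=sgn*np.array([-u[1],u[0],0])
    z=(s*u-[0,0,1]); z=z/np.linalg.norm(z)
    return quat(np.stack([np.cross(y,z),y,z],1))
E
python3 - <<'E'
from h import *
np.set_printoptions(precision=4,suppress=True)
t,s=cv2.imread("pics/top0.png"),cv2.imread("pics/scene0.png")
ct,at=ell(up4(t).min(2)>95,(270,160,295,184)); cs,as_=ell(up4(s).min(2)>105,(232,197,258,216))
print("collar",ct,at,cs,as_,tri(ct,cs),T.onz(ct,.12),S.onz(cs,.12))
c,a,w=pot_top(t); ps,pa=ell(orange(s),(75,275,115,320)); print("pot",c,a,w,"scene",ps,pa,tri(c,ps))
k=np.array([[70,282],[505,232],[537,457],[98,510]])/4+[235,140]; 
ks=np.array([[632,132],[357,492],[127,372],[430,54]])/4+[75,175]
W=np.array([T.onz(p,.012)[:2] for p in k]); print("tray",W,W.mean(0),[np.linalg.norm(W[i]-W[i-1]) for i in range(4)])
print("tray tri centre",[tri(p,q)for p,q in zip(k,ks)])
d=W[0]-W[1]+W[3]-W[2]; print("yaw",np.degrees(np.arctan2(-d[0],d[1])))
pk=np.array([[140,75],[205,65],[228,160],[155,180]])/4+[235,140]; print("fork",[T.onz(p,.115)[:2] for p in pk])
# IK
for sg in(1,-1):
  for nm,xy,th,L in(("71",(.4105,.2973),.055,71),("60",(.4184,.174),.2,60),("49",(.5717,.2953),-.21,49)):
    print(sg,nm,bot.solve_ik([*xy,.010],tilt(th,-1,sg)),bot.solve_ik([*xy,.12],tilt(th,-1,sg)))
  for y in(-.22,-.13,-.03):
   for x in (.40,.43): print(sg,"place",x,y,bot.solve_ik([x,y,.03],tilt(.1,1,sg)),bot.solve_ik([x,y,.12],tilt(.1,1,sg)))
E
```

```text
collar [281.8475 173.0194] [10.9803 11.3769] [245.151  209.1203] [ 9.4645 11.7329] (array([ 0.6626, -0.0383,  0.1168]), np.float64(0.0014404978625774442)) [ 0.6616 -0.0384  0.12  ] [ 0.665  -0.0406  0.12  ]
pot [397.6304 235.2759] [21.3589 22.8366] [ 0.494  -0.3834  0.042 ] scene [ 95.0996 296.5079] [30.5819 32.139 ] (array([ 0.4952, -0.3871,  0.0281]), np.float64(0.004304543028860976))
tray [[ 0.5628  0.0393]
 [ 0.6038 -0.287 ]
 [ 0.4365 -0.3088]
 [ 0.3953  0.0169]] [ 0.4996 -0.1349] [np.float64(0.16903211465008974), np.float64(0.3288725000933795), np.float64(0.16868223783861144), np.float64(0.32837127861659376)]
tray tri centre [(array([0.5651, 0.0407, 0.0045]), np.float64(0.004929539403245426)), (array([ 0.607 , -0.289 , -0.0016]), np.float64(0.00588136209771264)), (array([ 0.4381, -0.3086,  0.0064]), np.float64(0.005346558543881753)), (array([0.397 , 0.0186, 0.0087]), np.float64(0.005438648463681312))]
yaw 7.187387362880027
fork [array([ 0.7013, -0.0061]), array([ 0.7089, -0.0508]), array([ 0.6433, -0.0668]), array([ 0.629 , -0.0168])]
1 71 [ 0.2878  0.8844  1.3176  0.1654  1.709
[... 752 characters left out ...]
5 1.76  ] [0.2878 0.7531 1.2723 0.1723 1.8835 1.7904]
-1 60 [ 0.1663  0.8452  1.4099 -0.024   1.6716  1.5445] [ 0.1663  0.7072  1.365  -0.0248  1.8545  1.54  ]
-1 49 [0.1589 1.0798 0.8692 0.2759 1.9303 1.9369] [0.1589 0.9746 0.8153 0.2969 2.083  1.9865]
-1 place 0.4 -0.22 [-1.4144  0.4263  2.4712  1.3856  0.8013 -1.2281] [-1.4144  0.1252  2.3956  1.0782  0.9293 -0.7601]
-1 place 0.43 -0.22 [-1.3075  0.4341  2.4298  1.452   0.7791 -1.1756] [-1.3075  0.1523  2.3586  1.1358  0.8778 -0.7131]
-1 place 0.4 -0.13 None [-1.3371 -0.0091  2.5513  1.1412  0.8802 -0.7593]
-1 place 0.43 -0.13 None [-1.1927  0.0366  2.5038  1.2317  0.8052 -0.7162]
-1 place 0.4 -0.03 None None
-1 place 0.43 -0.03 None None
```

Run:
```python
from h import *
np.set_printoptions(precision=2,suppress=True)
for sg in (1,-1):
 for y in(-.23,-.14,-.04):
  for x in (.46,.50,.53):
   for th in (-.4,-.1,.12):
    a=bot.solve_ik([x,y,.035],tilt(th,1,sg));b=bot.solve_ik([x,y,.13],tilt(th,1,sg))
    print(sg,x,y,th,a,None if b is None else "up ok")
```

```text
1 0.46 -0.23 -0.4 [-0.96  0.4   2.53  2.43  0.61  1.77] up ok
1 0.46 -0.23 -0.1 [-1.16  0.41  2.45  1.79  0.68  1.96] up ok
1 0.46 -0.23 0.12 [-1.23  0.44  2.35  1.43  0.77  2.07] up ok
1 0.5 -0.23 -0.4 [-0.84  0.41  2.44  2.52  0.53  1.81] up ok
1 0.5 -0.23 -0.1 [-1.03  0.43  2.38  1.86  0.63  2.03] up ok
1 0.5 -0.23 0.12 [-1.11  0.46  2.29  1.48  0.73  2.15] up ok
1 0.53 -0.23 -0.4 [-0.76  0.43  2.37  2.57  0.48  1.83] up ok
1 0.53 -0.23 -0.1 [-0.95  0.45  2.32  1.89  0.6   2.08] up ok
1 0.53 -0.23 0.12 [-1.04  0.47  2.24  1.51  0.71  2.2 ] up ok
1 0.46 -0.14 -0.4 None up ok
1 0.46 -0.14 -0.1 None up ok
1 0.46 -0.14 0.12 [-1.1   0.4   2.51  1.68  0.73  1.9 ] up ok
1 0.5 -0.14 -0.4 [-0.57  0.4   2.51  2.91  0.56  1.65] None
1 0.5 -0.14 -0.1 [-0.84  0.4   2.5   2.18  0.62  1.85] up ok
1 0.5 -0.14 0.12 [-0.97  0.42  2.43  1.74  0.69  1.99] up ok
1 0.53 -0.14 -0.4 [-0.52  0.42  2.43  2.97  0.5   1.64] None
1 0.53 -0.14 -0.1 [-0.76  0.42  2.43  2.22  0.58  1.91] up ok
1 0.53 -0.14 0.12 [-0.89  0.43  2.37  1.77  0.66  2.05] up ok
1 0.46 -0.04 -0.4 None None
1 0.46 -0.04 -0.1 None up ok
1
[... 1216 characters left out ...]
4 0.12 [-0.97  0.42  2.43  1.74  0.69 -1.15] up ok
-1 0.53 -0.14 -0.4 [-0.52  0.42  2.43  2.97  0.5  -1.5 ] None
-1 0.53 -0.14 -0.1 [-0.76  0.42  2.43  2.22  0.58 -1.24] up ok
-1 0.53 -0.14 0.12 [-0.89  0.43  2.37  1.77  0.66 -1.09] up ok
-1 0.46 -0.04 -0.4 None None
-1 0.46 -0.04 -0.1 None up ok
-1 0.46 -0.04 0.12 None up ok
-1 0.5 -0.04 -0.4 [-0.2   0.4   2.5   3.41  0.55 -1.66] None
-1 0.5 -0.04 -0.1 [-0.52  0.39  2.56  2.62  0.62 -1.44] up ok
-1 0.5 -0.04 0.12 [-0.71  0.4   2.54  2.12  0.66 -1.32] up ok
-1 0.53 -0.04 -0.4 [-0.18  0.42  2.43  3.47  0.5  -1.7 ] None
-1 0.53 -0.04 -0.1 [-0.46  0.4   2.48  2.65  0.55 -1.4 ] up ok
-1 0.53 -0.04 0.12 [-0.64  0.41  2.46  2.14  0.61 -1.25] up ok
```

Run:
```python
from h import *
np.set_printoptions(precision=2,suppress=True)
for y in(-.23,-.14,-.05):
  for x in (.47,.50):
   for th in np.radians([-150,-120,-90,-60,60,90,120]):
    r=[]
    for sg in(1,-1):
     a=bot.solve_ik([x,y,.035],tilt(th,1,sg));b=bot.solve_ik([x,y,.14],tilt(th,1,sg))
     r.append((a if sg==1 else (None if a is None else a[5]),None if b is None else (b[3],b[5])))
    print(x,y,int(np.degrees(th)),r[0][0],r[1][0],"up",*[None if q[1] is None else np.array(q[1]) for q in r])
```

```text
0.47 -0.23 -150 [-0.31  0.8   1.42 -0.55  1.52  0.94] -2.2005384821458005 up [-0.55  0.85] [-0.55 -2.3 ]
0.47 -0.23 -119 [-0.21  0.68  1.7  -0.81  1.2   0.79] -2.3468010428298447 up [-0.76  0.64] [-0.76 -2.5 ]
0.47 -0.23 -90 [-0.19  0.55  2.02 -1.21  0.84  0.78] -2.358974119012568 up [-1.02  0.48] [-1.02 -2.66]
0.47 -0.23 -59 [-0.36  0.44  2.33  4.19  0.54  1.11] -2.028549694050423 up None None
0.47 -0.23 59 [-1.11  0.65  1.79  0.66  1.28  2.17] -0.9712574292016782 up [0.63 2.3 ] [ 0.63 -0.84]
0.47 -0.23 90 [-0.96  0.77  1.49  0.42  1.57  2.03] -1.1151223581578042 up [0.42 2.1 ] [ 0.42 -1.04]
0.47 -0.23 119 [-0.79  0.87  1.27  0.18  1.77  1.79] -1.353205782043658 up [0.19 1.82] [ 0.19 -1.32]
0.5 -0.23 -150 [-0.3   0.84  1.33 -0.54  1.57  0.92] -2.218448476490424 up [-0.55  0.83] [-0.55 -2.31]
0.5 -0.23 -119 [-0.2   0.72  1.62 -0.79  1.24  0.76] -2.3773036549089213 up [-0.75  0.62] [-0.75 -2.52]
0.5 -0.23 -90 [-0.18  0.58  1.95 -1.16  0.86  0.73] -2.411441490778916 up [-1.    0.46] [-1.   -2.68]
0.5 -0.23 -59 [-0.33  0.47  2.26  4.3   0.53  1.02] -2.125493822761955 up None None
0.5 -0
[... 2228 characters left out ...]
07495 up [0.32 1.97] [ 0.32 -1.18]
0.5 -0.05 -150 [-0.05  0.84  1.34 -0.4   1.65  1.11] -2.033284539955438 up [-0.41  1.04] [-0.41 -2.1 ]
0.5 -0.05 -119 [ 0.09  0.74  1.56 -0.63  1.4   0.91] -2.2357204786987777 up [-0.62  0.79] [-0.62 -2.35]
0.5 -0.05 -90 [ 0.17  0.62  1.85 -0.92  1.07  0.8 ] -2.3403400408913315 up [-0.84  0.61] [-0.84 -2.53]
0.5 -0.05 -59 None None up [-1.13  0.46] [-1.13 -2.68]
0.5 -0.05 59 [-0.86  0.54  2.05  0.86  1.07  2.17] -0.9733817565089566 up [0.78 2.38] [ 0.78 -0.76]
0.5 -0.05 90 [-0.73  0.67  1.74  0.57  1.36  2.11] -1.0346308959489443 up [0.55 2.22] [ 0.55 -0.92]
0.5 -0.05 119 [-0.57  0.78  1.47  0.33  1.61  1.94] -1.2031482744326503 up [0.34 2.  ] [ 0.34 -1.14]
```

```bash
cat >> h.py <<'E'
HUB=[-1.3,.259,1.535,0,1.348,-.203]
TRAY=np.array([.4996,-.1349]); TY=np.radians(7.2); YAX=np.array([-np.sin(TY),np.cos(TY)])
PHI=np.radians(-100)
def hub(j1=-1.3): bot.goto_joints([j1]+HUB[1:])
def pick(L):
    img=bot.camera("top"); P=plaques(img); print("seen",[(p['xy'].round(4),round(p['L']),round(p['W']),round(p['ang'])) for p in P])
    p=min(P,key=lambda p:abs(p['L']-1.5-L)); assert abs(p['L']-1.5-L)<5 and abs(p['W']-43.5)<4
    th=np.radians(p['ang']); q=tilt(th,-1); t=C45*np.array([-np.cos(th),-np.sin(th),-1])
    g=np.array([*p['xy'],.010]); up=g+[0,0,.21]
    assert bot.solve_ik(up,q) is not None
    hub(np.arctan2(g[1],g[0])); bot.move_to(up,q)
    bot.movel(g-.05*t,.2); bot.movel(g,.06); bot.gripper_close(40); w=bot.get_grip_width(); print("width",w)
    bot.movel(up,.15); print("after lift",bot.get_grip_width(),bot.get_clock()); return w
def place(L,off):
    q=tilt(PHI,1); xy=TRAY+off*YAX; z=.004+L/2000
    bot.move_to([*xy,.23],q); bot.movel([*xy,z+.012],.15)
    s=bot.movel([*xy,z-.006],.015,stop_force=2.5); print("touch",s,bot.get_eef_pos()[2]-z,bot.get_wrist_force().round(1))
    bot.ungrasp(); bot.pause(.3); p=np.array(bot.get_eef_pos())
    bot.movel(p-.09*C45*np.array([np.cos(PHI),np.sin(PHI),-1]),.1)
    r=np.array(bot.get_eef_pos()); bot.movel([r[0],r[1],.23],.2); hub(); print(bot.get_clock())
E
python3 - <<'E'
from h import *
print([bot.solve_ik([*(TRAY+o*YAX),z],tilt(PHI,1)) is not None for o in(-.095,-.015,.065) for z in(.03,.23)])
pick(71); place(71,-.095)
cv2.imwrite("pics/s2.png",bot.camera("scene")); cv2.imwrite("pics/top2.png",bot.camera("top"))
a=cv2.imread("pics/s2.png")[90:340,70:330];b=cv2.imread("pics/top2.png")[140:290,130:420]
cv2.imwrite("pics/v2.png",np.vstack([cv2.resize(a,(390,375)),cv2.resize(b,(390,202))]))
E
```

```text
[True, True, True, True, True, True]
seen [(array([0.5717, 0.2953]), 51, 44, -12), (array([0.4183, 0.174 ]), 62, 43, 12), (array([0.4105, 0.2973]), 72, 44, 3)]
width 0.04093012450190939
after lift 0.041066422013699894 8.6333
touch True -0.001033862916809014 [1.  0.2 3.6]
16.95
```

View pics/v2.png

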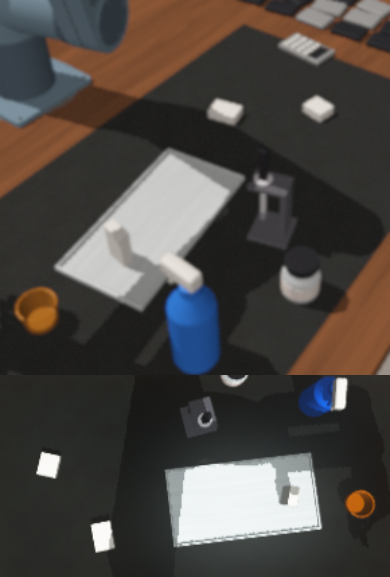

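The 71 mm plaque stands in the tray, at about (117,242) in the scene half and (292,490) in the top half of the composite. The other two are still on the desk. I continue with those.

Run:
```python
from h import *
pick(60); place(60,-.015); pick(49); place(49,.065)
cv2.imwrite("pics/s3.png",bot.camera("scene")); cv2.imwrite("pics/top3.png",bot.camera("top"))
a=cv2.imread("pics/s3.png")[90:340,70:330];b=cv2.imread("pics/top3.png")[110:290,60:430]
cv2.imwrite("pics/v3.png",np.vstack([cv2.resize(a,(400,385)),cv2.resize(b,(400,195))]))
cv2.imwrite("pics/z3.png",np.hstack([cv2.resize(cv2.imread("pics/top3.png")[150:260,240:420],(720,440),interpolation=2)]))
```

```text
seen [(array([0.5717, 0.2953]), 51, 44, -12), (array([0.4183, 0.174 ]), 62, 43, 11)]
width 0.04128523547676604
after lift 0.04116731939581735 25.3167
touch True -0.0010992975443723033 [0.8 0.4 4.5]
33.7667
seen [(array([0.5717, 0.2953]), 51, 44, -12)]
width 0.04064007360704378
after lift 0.04108813754741451 41.725
touch True -0.0008119726605422088 [0.5 0.1 3.9]
50.1
```

View pics/v3.png

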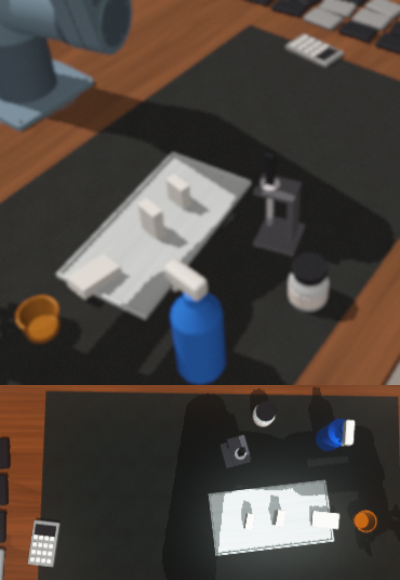

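View pics/z3.png

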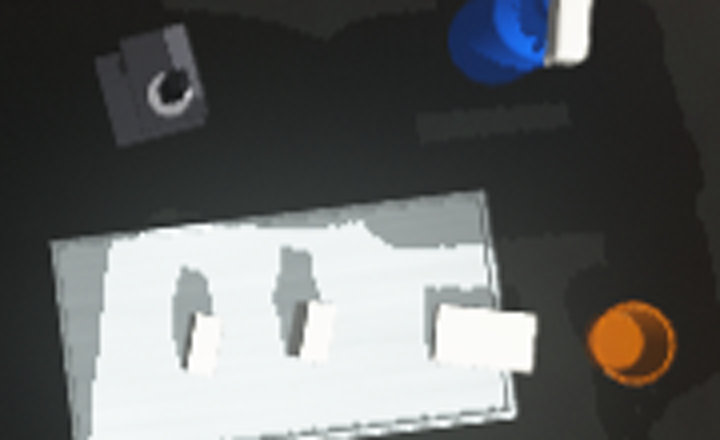

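The 71 mm plaque has been knocked over. It lies flat across the tray's right (-y) wall, at about (487,340) in the 4x crop and (95,275) in the scene half. The 60 and 49 still stand. I zoom in to measure its pose and pitch.

Run:
```python
import cv2,numpy as np
s=cv2.imread("pics/s3.png")[245:295,105:160]; t=cv2.imread("pics/top3.png")[215:255,340:385]
g=lambda i,f:np.clip((cv2.resize(i,None,fx=f,fy=f,interpolation=2).astype(float)-120)*1.9,0,255)
a,b=g(s,7),g(t,9); H=max(a.shape[0],b.shape[0])
p=lambda i:np.pad(i,((0,H-i.shape[0]),(0,0),(0,0)))
v=np.hstack([p(a),p(b)]); print(v.shape,a.shape,b.shape); cv2.imwrite("pics/v4.png",v)
```

```text
(360, 790, 3) (350, 385, 3) (360, 405, 3)[ WARN:0@0.131] global loadsave.cpp:1063 imwrite_ Unsupported depth image for selected encoder is fallbacked to CV_8U.
```

View pics/v4.png

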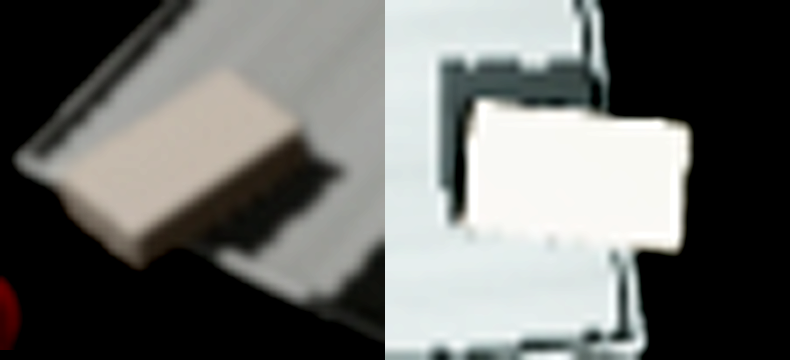

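In the left half (scene, 7x) the plaque's top corners are at (222,68), (302,128), (138,238) and (60,178). In the right half (top, 9x) they are at (85,97), (305,125), (295,250) and (80,222).

Run:
```python
from h import *
np.set_printoptions(precision=4,suppress=True)
f=lambda p,k,o:(np.array(p)+.5)/k-.5+np.array(o)
top=[f(p,9,(340,215)) for p in((85,97),(305,125),(295,250),(80,222))]   # +x+y,+x-y,-x-y,-x+y
sc=[f(p,7,(105,245)) for p in((302,128),(138,238),(60,178),(222,68))]
P=np.array([tri(a,b)[0] for a,b in zip(top,sc)]); print(P,[tri(a,b)[1] for a,b in zip(top,sc)])
u=(P[1]+P[2]-P[0]-P[3])/2; v=(P[0]+P[1]-P[2]-P[3])/2
print("len",np.linalg.norm(u),"wid",np.linalg.norm(v),"pitch",np.degrees(np.arcsin(u[2]/np.linalg.norm(u))),"head",np.degrees(np.arctan2(u[1],u[0])),np.degrees(np.arctan2(-v[0],v[1])),"c",P.mean(0),"roll z",v[2])
```

```text
[[ 0.5215 -0.2466  0.0222]
 [ 0.514  -0.3158  0.0299]
 [ 0.4732 -0.3125  0.0283]
 [ 0.4807 -0.2441  0.0238]] [np.float64(3.867715419261153e-06), np.float64(0.002705390889927538), np.float64(0.0022227741619119633), np.float64(2.460719661098673e-07)]
len 0.06950492643645306 wid 0.040928846625384915 pitch 5.069628789945839 head -96.22179235781232 -93.97796874459212 c [ 0.4974 -0.2797  0.026 ] roll z -4.771549682480725e-06
```

```bash
cat > fix71.py <<'E'
from h import *
D=np.radians(6.5); A=np.radians(38); Z=np.array([0,0,1.])
def ori(u,n,s,ang,sgn):
    t=s*np.sin(ang)*u-np.cos(ang)*n; y=sgn*np.cross(n,u); return quat(np.stack([np.cross(y,t),y,t],1)),t
uh=np.array([np.cos(np.radians(-95)),np.sin(np.radians(-95)),0]); u=uh*np.cos(D)+Z*np.sin(D); n=Z*np.cos(D)-uh*np.sin(D)
g=np.array([.4974,-.2797,.028])-.01*n-.004*u; L=71
f=np.radians(97.2); u2=np.array([np.cos(f),np.sin(f),0]); xy=TRAY-.095*YAX; z=.004+.0355-.004
print("pot",pot_top(bot.camera("top"))[2])
best=None
for sg in(1,-1):
    qp,tp=ori(u,n,-1,A,sg); ql,tl=ori(u2,Z,1,np.pi/2-A,sg)
    J=[bot.solve_ik(p,q) for p,q in((g,qp),(g+[0,0,.2],qp),([*xy,z],ql),([*xy,.23],ql))]; print(sg,[None if j is None else j.round(2) for j in J])
    if all(j is not None for j in J): best=best or (qp,tp,ql,tl)
qp,tp,ql,tl=best
bot.move_to(g+[0,0,.2],qp); bot.movel(g-.06*tp,.15); bot.movel(g,.05); bot.gripper_close(40); print("w",bot.get_grip_width())
bot.movel(g+[0,0,.2],.15); print(bot.get_grip_width())
bot.move_to([*xy,.23],ql); bot.movel([*xy,z+.012],.15)
s=bot.movel([*xy,z-.006],.015,stop_force=2.5); print("touch",s,bot.get_eef_pos()[2]-z,bot.get_wrist_force().round(1))
bot.ungrasp(); bot.pause(.3); p=np.array(bot.get_eef_pos()); bot.movel(p-.09*tl,.1)
r=np.array(bot.get_eef_pos()); bot.movel([r[0],r[1],.25],.2); hub(); print(bot.get_clock())
cv2.imwrite("pics/s5.png",bot.camera("scene")); cv2.imwrite("pics/top5.png",bot.camera("top"))
a=cv2.imread("pics/s5.png")[150:310,70:290];b=cv2.imread("pics/top5.png")[140:280,240:430]
cv2.imwrite("pics/v5.png",np.hstack([cv2.resize(a,(440,320)),cv2.resize(b,(350,258)) if 0 else np.pad(cv2.resize(b,(350,258)),((0,62),(0,0),(0,0)))]))
E
python3 fix71.py
```

```text
pot [ 0.49396965 -0.38390503  0.042     ]
1 [array([-0.93,  0.72,  1.49,  0.36,  1.37, -1.  ]), array([-0.93,  0.51,  1.32,  0.36,  1.73, -0.86]), array([-0.9 ,  0.91,  1.27,  0.43,  1.77,  2.02]), array([-0.9 ,  0.7 ,  1.16,  0.48,  2.06,  2.17])]
-1 [array([-0.93,  0.72,  1.49,  0.36,  1.37,  2.14]), array([-0.93,  0.51,  1.32,  0.36,  1.73,  2.28]), array([-0.9 ,  0.91,  1.27,  0.43,  1.77, -1.12]), array([-0.9 ,  0.7 ,  1.16,  0.48,  2.06, -0.97])]
w 0.04110314568001198
0.04121398093026272
touch True 0.0012341253951926312 [ 0.  -0.5  5.3]
65.4917
```

View pics/v5.png

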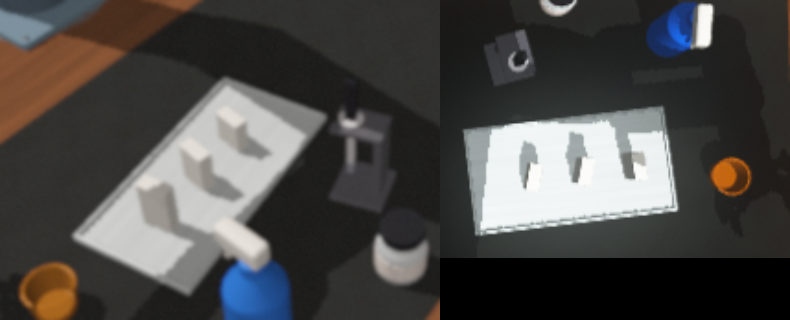

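All three plaques stand again, at about (533,177), (582,170) and (635,165) in the top half of the composite. Next I take the dauber and overlay the expected top faces of the plaques on the images as a check.

```bash
cat >> h.py <<'E'
SEAT=np.array([.6622,-.0384]); QD=tilt(np.radians(11),0,1); ZG=.138
TOPS={71:(TRAY-.095*YAX,np.radians(97.2)),60:(TRAY-.015*YAX,PHI),49:(TRAY+.065*YAX,PHI)}
E
python3 - <<'E'
from h import *
np.set_printoptions(precision=3,suppress=True)
t,s=bot.camera("top"),bot.camera("scene")
ct,_=ell(up4(t).min(2)>95,(270,160,295,184)); cs,_=ell(up4(s).min(2)>105,(232,197,258,216)); print("collar",tri(ct,cs)[0],"pot",pot_top(t)[2])
V=[]
for i,c,win in((t,T,(240,180,380,270)),(s,S,(115,165,235,290))):
    u0,v0,u1,v1=win; k=5 if c is T else 3; o=cv2.resize(i[v0:v1,u0:u1],None,fx=k,fy=k,interpolation=2)
    for L,(xy,h) in TOPS.items():
        u=np.array([np.cos(h),np.sin(h)]);n=np.array([-u[1],u[0]])
        q=[(c.pix([*(xy+a*.01*u+b*.021*n),.004+L/1000])-[u0,v0]+.5)*k for a,b in((1,1),(1,-1),(-1,-1),(-1,1))]
        cv2.polylines(o,[np.int32(q)],True,(0,0,255),1)
    V.append(o)
H=max(v.shape[0] for v in V); V=[np.pad(v,((0,H-v.shape[0]),(0,0),(0,0))) for v in V]; o=np.hstack(V)
cv2.imwrite("pics/v6.png",cv2.resize(o,None,fx=.75,fy=.75,interpolation=cv2.INTER_AREA))
for sg in(1,-1):
    q=tilt(np.radians(11),0,sg); print(sg,[bot.solve_ik(p,q) for p in([*SEAT,.138],[*SEAT,.30],[.5,-.05,.28],[.494,-.384,.122],[.494,-.384,.28])])
E
```

```text
collar [ 0.67  -0.042  0.123] pot [ 0.494 -0.384  0.042]
1 [array([-0.226,  0.527,  1.364, -0.   ,  1.25 , -1.989]), array([-0.226,  0.439,  1.111, -0.   ,  1.592, -1.989]), array([-0.322,  0.143,  1.562, -0.   ,  1.437, -2.085]), array([-0.839,  0.479,  1.488, -0.   ,  1.175, -2.602]), array([-0.839,  0.372,  1.258, -0.   ,  1.511, -2.602])]
-1 [array([-0.226,  0.527,  1.364, -0.   ,  1.25 ,  1.153]), array([-0.226,  0.439,  1.111, -0.   ,  1.592,  1.153]), array([-0.322,  0.143,  1.562, -0.   ,  1.437,  1.057]), array([-0.839,  0.479,  1.488, -0.   ,  1.175,  0.54 ]), array([-0.839,  0.372,  1.258, -0.   ,  1.511,  0.54 ])]
```

View pics/v6.png

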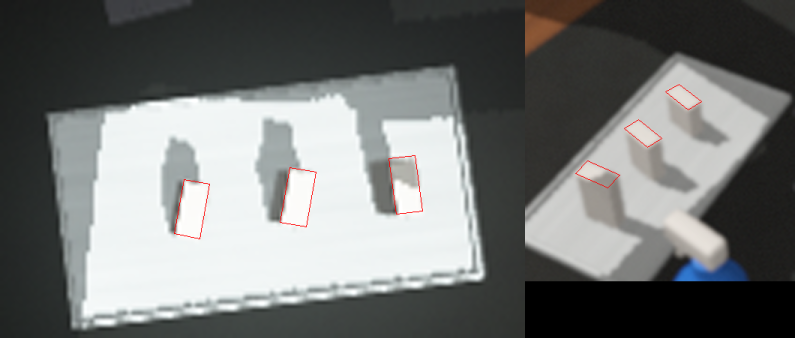

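The projected outlines match the plaques' top faces in both views. The collar estimate changed with the lighting, so I check it with an overlay.

Run:
```python
from h import *
t,s=cv2.imread("pics/top5.png"),cv2.imread("pics/s5.png"); V=[]
for i,c,win in((t,T,(260,148,300,192)),(s,S,(228,180,272,232))):
    u0,v0,u1,v1=win;k=9; o=np.clip(cv2.resize(i[v0:v1,u0:u1],None,fx=k,fy=k,interpolation=2).astype(float)*1.8,0,255).astype(np.uint8)
    for xy,col in((SEAT,(0,0,255)),((.669,-.041),(0,255,0))):
        xy=np.array(xy); yw=np.radians(11); u=np.array([np.cos(yw),np.sin(yw)]);n=np.array([-u[1],u[0]])
        a=np.linspace(0,2*np.pi,40); C=[[*(xy+.015*np.array([np.cos(b),np.sin(b)])),.12] for b in a]
        F=[[*(xy-.02*u+f*.023*n),.115] for f in(1,-1)]+[[*(xy+.03*u+f*.023*n),.115] for f in(-1,1)]
        Hn=[[*(xy+.007*(p*u+q*n)),.183] for p,q in((1,1),(1,-1),(-1,-1),(-1,1))]
        for G in(C,F,Hn): cv2.polylines(o,[np.int32([(c.pix(p)-[u0,v0]+.5)*k for p in G])],True,col,1)
    V.append(o)
H=max(v.shape[0] for v in V); cv2.imwrite("pics/v7.png",np.hstack([np.pad(v,((0,H-v.shape[0]),(0,0),(0,0))) for v in V]))
```

```text
(no output)
```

View pics/v7.png

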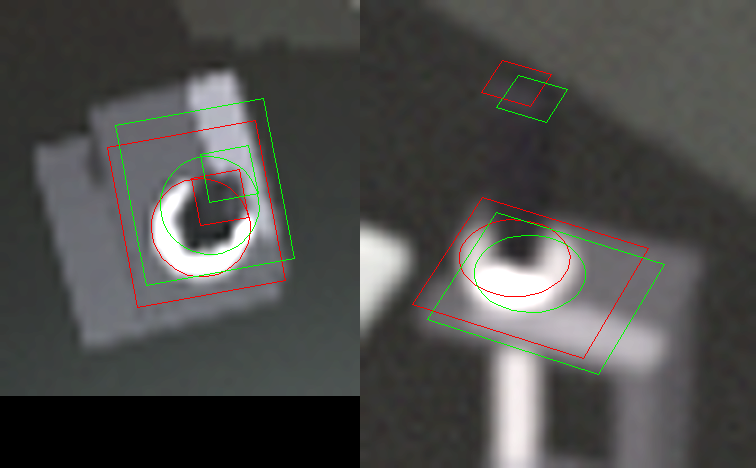

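The red outline (0.6622, -0.0384) nearly fits the collar, whose ring centre is about (205,228) in the top half and (518,264) in the scene half. A shift of about 1.5 mm corrects it. Now I take the dauber, dip it and check the view again.

```bash
cat >> h.py <<'E'
SEAT=np.array([.6635,-.0397]); QD=tilt(np.radians(11),0,-1); WAY=[.50,-.05,.30]
E
python3 - <<'E'
from h import *
np.set_printoptions(precision=4,suppress=True)
hub(-.1); bot.move_to([*SEAT,.30],QD); bot.movel([*SEAT,.20],.2); bot.movel([*SEAT,ZG],.06,stop_force=6)
f0=bot.get_wrist_force(); print(bot.get_eef_pos(),f0)
bot.gripper_close(40); print("w",bot.get_grip_width(),"f",bot.get_wrist_force()-f0)
bot.movel([*SEAT,ZG+.15],.1); print("w",bot.get_grip_width(),"f",bot.get_wrist_force()-f0,bot.get_clock())
bot.movel(WAY,.2)
t,s=bot.camera("top"),bot.camera("scene"); print("pot",pot_top(t)[2])
cv2.imwrite("pics/v8.png",np.hstack([cv2.resize(s[90:330,70:330],(520,480)),np.pad(cv2.resize(t[140:280,270:420],(270,252)),((0,228),(0,0),(0,0)))]))
E
```

```text
[ 0.6639 -0.0398  0.1386] [ 0.3463 -0.409  -0.1107]
w 0.01355798020433486 f [-0.7747 -0.3381  0.8247]
w 0.013314085034958704 f [ 0.0858 -0.2308  0.1013] 73.2667
pot [ 0.4942 -0.3834  0.042 ]
```

View pics/v8.png

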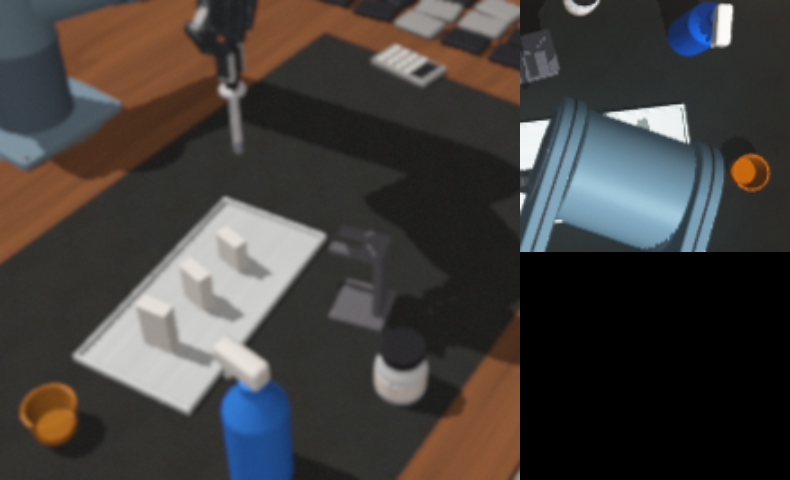

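The dauber is held upright, with its tip at about (237,152) in the composite. The pot is unmoved and the plaques are standing.

Run:
```python
from h import *
np.set_printoptions(precision=4,suppress=True)
OFF=.1136
p=np.array(bot.get_eef_pos()); print("exp collar/tip px",S.pix(p-[0,0,.021]),S.pix(p-[0,0,OFF]))
tip=S.pix(p-[0,0,OFF]); assert np.linalg.norm(tip-[188.5,166])<4
pot=pot_top(bot.camera("top"))[2]; print(pot)
bot.movel([.494,-.25,.28],.25); 
bot.movel([pot[0],pot[1],.28],.25); f0=bot.get_wrist_force()
bot.movel([pot[0],pot[1],.19],.15); s=bot.movel([pot[0],pot[1],.009+OFF],.05,stop_force=4); print("dip",s,bot.get_eef_pos(),bot.get_wrist_force()-f0)
bot.pause(.6); bot.movel([pot[0],pot[1],.26],.1)
for L in(71,60,49):
    xy=TOPS[L][0]; z=.004+L/1000+OFF
    bot.movel([*xy,.26 if L==71 else z+.035],.2); bot.movel([*xy,z+.004],.1); bot.pause(.2); f0=bot.get_wrist_force()
    s=bot.movel([*xy,z-.0038],.012,stop_force=4); bot.pause(.5); print(L,s,bot.get_eef_pos()[2]-z,bot.get_wrist_force()-f0); bot.movel([*xy,z+.035],.05)
bot.movel(WAY,.2); print(bot.get_clock(),bot.get_grip_width())
t,s=bot.camera("top"),bot.camera("scene"); cv2.imwrite("pics/s9.png",s); cv2.imwrite("pics/top9.png",t)
cv2.imwrite("pics/v9.png",cv2.resize(s[90:310,70:330],(780,660))[:600])
```

```text
exp collar/tip px [185.8622 134.6191] [188.862  165.6397]
[ 0.4942 -0.3833  0.042 ]
dip False [ 0.4943 -0.3835  0.1231] [ 0.151  -0.6459  0.7821]
71 False -0.0037541978660728115 [0.6249 0.7407 1.7777]
60 False -0.003774191116597353 [ 1.0005 -0.0228  2.3382]
49 False -0.0037786861173046415 [0.3214 1.0766 1.8581]
92.1083 0.013356126003380197
```

View pics/v9.png

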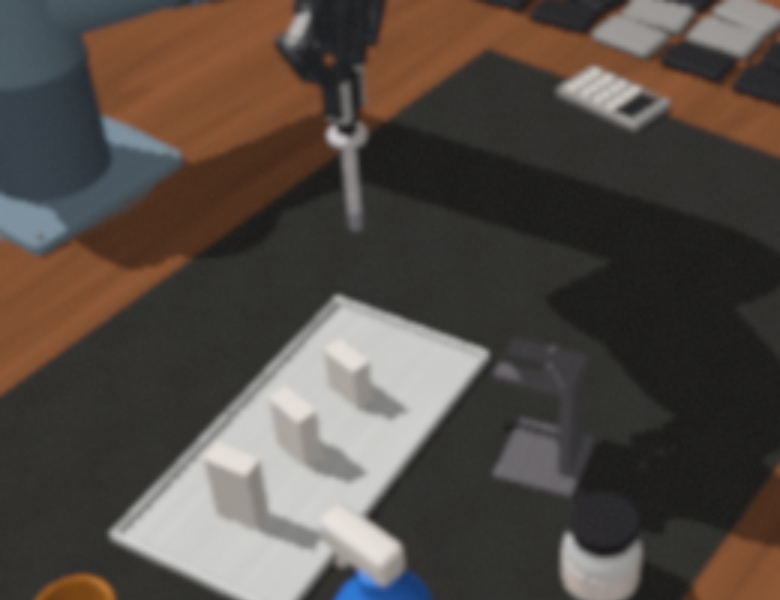

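All plaques are still standing, each felt about 2 N of contact, and the dauber is upright in the grip. Now I hang it back.

Run:
```python
from h import *
np.set_printoptions(precision=4,suppress=True)
xy=SEAT
bot.movel([*xy,.30],.2); bot.movel([*xy,.20],.1); s=bot.movel([*xy,ZG+.004],.05,stop_force=5); print(s,bot.get_eef_pos())
if not s:
    s=bot.movel([*xy,ZG-.001],.01,stop_force=1.5); print(s,bot.get_eef_pos(),bot.get_wrist_force())
    bot.ungrasp(); bot.pause(.4); bot.movel([*xy,.30],.12); hub(); bot.pause(.5)
t,s=bot.camera("top"),bot.camera("scene"); print("pot",pot_top(t)[2],bot.get_clock())
cv2.imwrite("pics/v10.png",np.hstack([cv2.resize(s[150:340,70:290],(495,428)),np.pad(cv2.resize(t[130:280,250:420],(300,265)),((0,163),(0,0),(0,0)))]))
```

```text
False [ 0.6638 -0.0398  0.1425]
True [ 0.6635 -0.0397  0.1379] [-1.0645  0.2483  4.9299]
pot [ 0.4938 -0.3837  0.042 ] 101.475
```

View pics/v10.png

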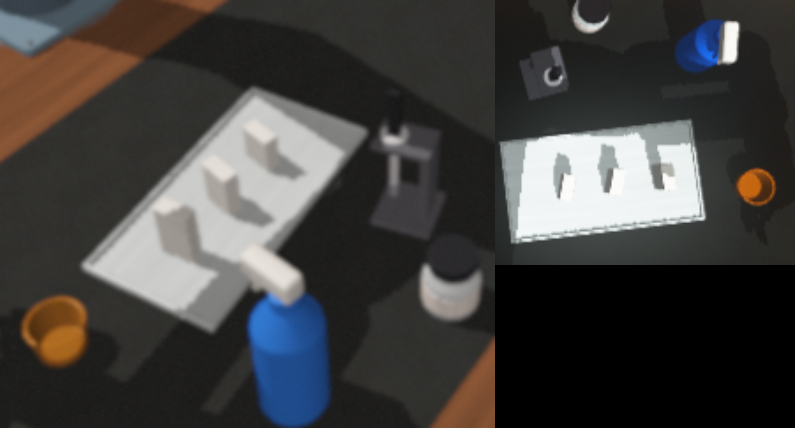

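The dauber hangs upright in its stand at about (395,130), the three plaques stand in the tray, and everything else is in place.

```bash
python3 -c "
from station import bot
print(bot.hand_in())"
```

```text
the job is handed in; nothing more can be done
None
```

I handed in the job at about 101 s: the three plaques present (71, 60 and 49 mm) stand in the tray, each pressed from tallest to shortest with the dipped tip, though the images are too coarse to show the ink marks; the dauber hangs back upright in its stand, the jar, calculator and spray bottle were not touched, and I restood the 71 mm plaque after it was knocked over mid-run.

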